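# Line the lens kit up by height on the desk tray

### The arm

A 6-joint arm with a two-finger parallel gripper is mounted at the origin on a cart in front of the work surface, level with it; the furniture and walls round the work are solid. World frame = base frame: x ahead of the robot, y to its left, z up, the work surface at z = 0. Lengths are in m, angles in degrees, forces in N, time in s.
With the tool pointing down it reaches from about 0.375 to 0.9 m from the base axis. Payload 3.1 kg.
Tool frame: the origin (TCP) lies on the centre line of the jaws, within the pads' length; the fingertips stand 8 mm ahead of it and the grasp point (between the pads) lies 11 mm behind it; z points along the fingers, y is the line along which they close (so a half turn about z gives the same grasp; the last joint's range is limited). The gripper opens to 87 mm and grips with 3 to 60 N. Pads are 19 mm wide; open, the fingers measure 117 mm over their backs; the gripper's body (75 mm by 190 mm) begins 51 mm behind the grasp point.
Start: joints at [-10.227, 30.224, 82.088, -0, 67.689, -10.227], TCP at [0.625, 0, 0.231] pointing down, gripper open.
Joint ranges: [-176.69, 176.69], [-43.24, 126.21], [12.49, 139.97], [-82, 262], [0, 151.66], [-163.58, 163.58]. Speed limits (degrees/s): [159.86, 159.86, 180, 180, 180, 180].

### API

Orientations are given as a 3x3 rotation matrix whose columns are the frame's x, y, z axes.
In Python, from rig import * gives the robot as it stands.
- The arm moves only by the tool step_arm, never from a script. Its argument "targets" is a list of rows, each a list of 5 numbers: the opening, from -1 (shut) to 1 (fully open), then the shift along the world's x, y, z normalised to -1 to 1, where 1 is 0.25 m, then the turn about the world's z normalised to -1 to 1, where 1 is 180 degrees. In form: [[fingers, x, y, z, turn], ...]. A call has 1 to 20 rows; each row is the pose to reach, as a shift and turn from the pose commanded when the call began, turning the shorter way round; what a row does not reach only later rows make up. A row lasts 1/10 s, in which the tool goes at most 50 mm and 8.59 degrees, less where a joint would pass 70% of its speed; a pose out of reach is approached as far as the arm can. A call with a number of a shift or a turn outside -1 to 1 is refused whole. A call with a gripper value outside its range is refused whole. The fingers move at their own pace and stop on an object; the grip force is fixed at half the most. Time passes only in rows, so rows that repeat a pose let the fingers close. It gives the time, the measured TCP pose, the force, the opening and the grip force at its end, in the units of the state.
- read_state(): the state, without advancing time (a new reading comes with each control period).
- capture(name): name is "scene" or "side" or "wrist"; returns a dict with "color" (420x560x3 uint8, red, green, blue), "mtx" (3x3 intrinsics, pixels), "pose" (4x4, takes a point from camera to world coordinates). Camera axes: x right, y down, z forward; pixel columns grow to the right and rows downward; lengths in m; the calibration is good to about 2 mm. The wrist camera is an equidistant fisheye: a pixel r from the principal point sees the ray r / f radians off the axis. A picture is of the moment at which its call begins. There is no depth.
- hand_in(): hands the job in; it is judged then, once.
The state is a dict: "time_s": time; "joint_positions": joint angles; "qvel": joint speeds; "tau": joint torques, N m; "position": TCP position; "tcp_rot": TCP orientation; "force": force on the tool from outside, world axes, zero at the start; "moment": the same for the moment, N m; "opening": opening from 0.0 (shut) to 1.0 (fully open); "grasp_force": force on a finger pad.
Only numpy, scipy, OpenCV 4.12 (cv2) and the standard library are available. Lean on these libraries where they do the work, as an engineer would, in place of code of your own. Each camera call takes 0.05 s, during which the arm holds its last target. There are 200 camera calls.

### The job

Tidy the lens kit onto the desk tray in order of height, one thing centred on each cork pad: the tallest (the dropper bottle) on the pad next to the tall steel end plate, then the objective, then the loupe, and the shortest (the lens cap) on the pad farthest from that plate. Set them all down upright and let go, and do not tip any of them over on the way.

Things in the scene. Friction and masses are not known exactly. Their poses are not given: they have to be found in the camera images.
- lens_cap: black round lens cap lying flat, a disc 53 mm across and 13 mm high (the shortest). Origin at the centre of its underside, z up; grip across the rim
- loupe: black eye loupe standing upright, 31 mm high (second shortest): a foot flange with a pale ring, about 30 to 35 mm wide and 8 mm high, under a narrower barrel. The barrel is gripped as a 22 mm square column, flats facing the loupe's own x and y, from 8 to 31 mm above its underside; its yaw at the start is within 0.3 rad of 0. Origin at the centre of its underside, z up
- objective: spare microscope objective standing upright, white rounded barrel with a black band, 33 mm across, 46 mm high (second tallest). Origin at the centre of its underside, z up; grip round the barrel
- dropper_bottle: amber dropper bottle with a black rubber teat standing upright, 102 mm high in all (the tallest); body round, 32 mm across up to about 60 mm, neck 24 mm wide to 77 mm, narrow teat above. Origin at the centre of its underside, z up; grip round the body
- tray: flat dark wooden desk tray, fixed, 85 mm (x) by 400 mm (y) by 10 mm high, carrying the four cork pads in a row along its y axis (at y = -120, -40, +40, +120 mm on its middle line) and an upright at each end. Origin at the centre of its underside, z up; the pads' tops are 13 mm above it
- pad_1: round cork pad, 56 mm across, 3 mm thick, fixed on the tray; one of four alike, 80 mm apart in one row. The numbers do not tell the order in the row: it changes from start to start. Origin at the centre of its underside (its top is 3 mm above), z up
- pad_2: round cork pad, 56 mm across, 3 mm thick, fixed on the tray; one of four alike, 80 mm apart in one row. The numbers do not tell the order in the row: it changes from start to start. Origin at the centre of its underside (its top is 3 mm above), z up
- pad_3: round cork pad, 56 mm across, 3 mm thick, fixed on the tray; one of four alike, 80 mm apart in one row. The numbers do not tell the order in the row: it changes from start to start. Origin at the centre of its underside (its top is 3 mm above), z up
- pad_4: round cork pad, 56 mm across, 3 mm thick, fixed on the tray; one of four alike, 80 mm apart in one row. The numbers do not tell the order in the row: it changes from start to start. Origin at the centre of its underside (its top is 3 mm above), z up
- end_plate: tall steel end plate, upright across one end of the tray, fixed, 78 mm wide (x), 8 mm thick (y, 18 mm at the foot), 60 mm high; the other end carries only a small low stop, 26 mm wide and 12 mm high. It may be at either end. Origin at the centre of its underside, on the tray's top; the nearest pad's centre is 65 mm from it, the next 145, 225 and 305 mm
Things that resemble listed ones, but are neither listed nor needed, are in the scene too. What is shaped like the dropper_bottle but purple is not meant.

How it is judged (in metres and radians):
At the end, for the whole second after the job is handed in: Each of the four things stands upright (within 0.15 rad) and at rest on its cork pad, its centre within 15 mm of the pad's centre both along and across the tray, in falling order of height from the tall end plate: dropper bottle, objective, loupe, lens cap (horizontal distance between dropper_bottle and end_plate between 0.05 and 0.08 m and x of dropper_bottle in the frame of tray between -0.015 and 0.015 m and z of dropper_bottle in the frame of tray between 0.009 and 0.018 m and angle between each of dropper_bottle, objective, loupe, lens_cap's own z axis and vertical below 0.15 rad and linear speed of each of dropper_bottle, objective, loupe, lens_cap below 0.02 m/s and horizontal distance between objective and end_plate between 0.13 and 0.16 m and x of objective in the frame of tray between -0.015 and 0.015 m and z of objective in the frame of tray between 0.009 and 0.018 m and horizontal distance between loupe and end_plate between 0.21 and 0.24 m and x of loupe in the frame of tray between -0.015 and 0.015 m and z of loupe in the frame of tray between 0.009 and 0.018 m and horizontal distance between lens_cap and end_plate between 0.29 and 0.32 m and x of lens_cap in the frame of tray between -0.015 and 0.015 m and z of lens_cap in the frame of tray between 0.009 and 0.018 m); the robot touches nothing.
It fails at once if the lens cap is tipped over (more than 0.8 rad) (angle between lens_cap's own z axis and vertical above 0.8 rad).
It fails at once if the loupe is tipped over (more than 0.8 rad) (angle between loupe's own z axis and vertical above 0.8 rad).
It fails at once if the objective is tipped over (more than 0.8 rad) (angle between objective's own z axis and vertical above 0.8 rad).
It fails at once if the dropper bottle is tipped over (more than 0.8 rad) (angle between dropper_bottle's own z axis and vertical above 0.8 rad).
It also fails if it takes over 104 s, if anything falls off the work surface, if the arm or the gripper's body presses on something with over 40 N, if the wrist force passes 120 N, or if a joint passes its speed limit or range.

## Working session

There is one attempt and no reset: what is moved stays moved. The work goes in short steps, Python scripts to look and compute and a tool call to move; the robot and the scene stay as the last step left them, time stands still between calls to the robot, and variables do not carry over. Pictures are saved under pics/ and viewed, at most 14 in all, crops included, and the job is handed in when it is done.

Besides the shell and the picture viewer there is one more tool, called after "Call:" as name(argument=value, ...), one argument or row to a line, values as JSON. step_arm: Moves the arm, as the interface text tells. Scaled input: -1 to 1 covers 0.25 m each way for a shift and 180 degrees each way for a turn. Its arguments: {"type":"object","properties":{"targets":{"type":"array","items":{"type":"array","items":{"type":"number"}}}},"required":["targets"]}

```bash
mkdir -p pics; python3 - <<'E'
from rig import *
import cv2,pickle
D={}
for n in("scene","side","wrist"):
    D[n]=c=capture(n); cv2.imwrite(f"pics/{n}0.png",c["color"][:,:,::-1]); print(n,c["mtx"].round(1).tolist(),c["pose"].round(3).tolist())
pickle.dump(D,open("d0.pkl","wb"))
s=read_state();print(s["time_s"],s["position"],s["opening"])
E
```

```text
scene [[519.3, 0.0, 283.3], [0.0, 519.3, 209.6], [0.0, 0.0, 1.0]] [[-0.636, -0.555, 0.536, -0.179], [-0.772, 0.458, -0.441, 0.599], [-0.001, -0.694, -0.72, 1.049], [0.0, 0.0, 0.0, 1.0]]
side [[469.8, 0.0, 284.3], [0.0, 469.8, 204.5], [0.0, 0.0, 1.0]] [[0.934, -0.204, 0.294, 0.2], [-0.358, -0.556, 0.75, -0.96], [0.01, -0.806, -0.592, 0.788], [0.0, 0.0, 0.0, 1.0]]
wrist [[325.2, 0.0, 274.4], [0.0, 325.2, 212.7], [0.0, 0.0, 1.0]] [[1.0, -0.0, -0.001, 0.623], [-0.001, -0.966, -0.26, 0.07], [-0.001, 0.26, -0.966, 0.383], [0.0, 0.0, 0.0, 1.0]]
0.15 [6.24444204e-01 1.48637604e-04 2.29775174e-01] 0.9963560127102685
```

View pics/scene0.png

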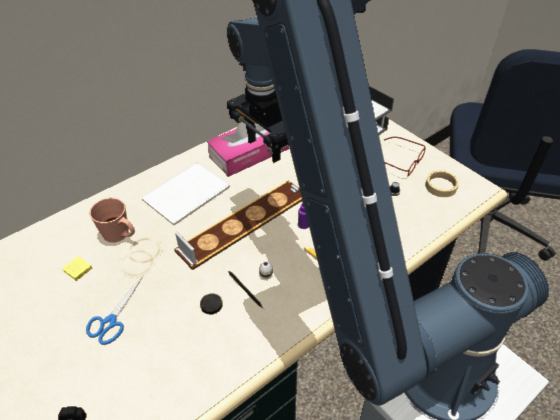

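View pics/side0.png

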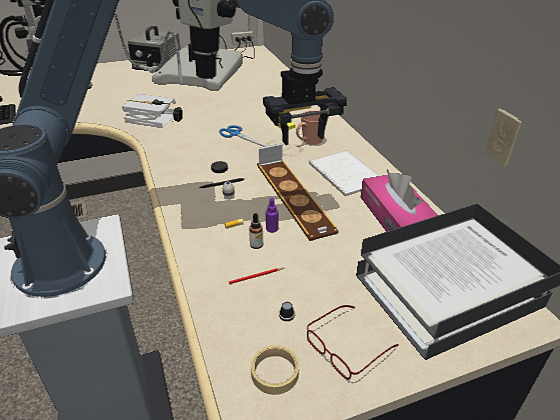

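View pics/wrist0.png

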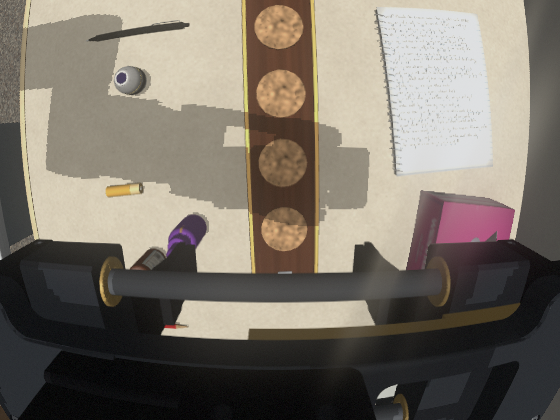

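The scene view shows the cap at (211,304), the objective at (265,268) and the loupe at (396,188); the plate is at (186,248), the +y end. The side view shows the cap at (220,167), objective (228,188), amber bottle (256,232), purple decoy (272,216) and loupe (287,311). In the wrist view the pads are at (279,27), (281,93), (283,162) and (284,230), and the objective is at (129,80).

```bash
cat > h.py <<'E'
import numpy as np, cv2
def ray(c,n,u,v):
    K,T=c["mtx"],c["pose"]; x=(u-K[0,2])/K[0,0]; y=(v-K[1,2])/K[1,1]
    if n=="wrist":
        r=np.hypot(x,y); d=np.array([np.sin(r)*x/r,np.sin(r)*y/r,np.cos(r)])
    else: d=np.array([x,y,1.]); d/=np.linalg.norm(d)
    return T[:3,3],T[:3,:3]@d
def plane(c,n,u,v,z):
    o,d=ray(c,n,u,v); return (o+d*(z-o[2])/d[2]).round(4)
def tri(*rs):
    A=0;b=0
    for o,d in rs:
        P=np.eye(3)-np.outer(d,d);A=A+P;b=b+P@o
    p=np.linalg.solve(A,b); return p.round(4),[round(1000*np.linalg.norm((np.eye(3)-np.outer(d,d))@(p-o)),1) for o,d in rs]
E
python3 - <<'E'
import pickle,cv2
from h import *
D=pickle.load(open("d0.pkl","rb"));S,G,W=D["scene"],D["side"],D["wrist"]
a=G["color"][140:340,190:350,::-1];cv2.imwrite("pics/sc.png",cv2.resize(a,None,fx=3,fy=3,interpolation=2))
b=S["color"][170:320,180:420,::-1];cv2.imwrite("pics/scc.png",cv2.resize(b,None,fx=3.3,fy=3.3,interpolation=2))
for u,v in((279,27),(281,93),(283,162),(284,230)): print("pad",plane(W,"wrist",u,v,.013))
for u,v in((208,242),(232,227.5),(255,213),(277,200)): print("padS",plane(S,"s",u,v,.013))
for u,v in((278,172),(287,184),(298,199),(311,216)): print("padG",plane(G,"s",u,v,.013))
print("tri pad1",tri(ray(S,"",208,242),ray(G,"",278,172),ray(W,"wrist",279,27)))
print("tri pad4",tri(ray(S,"",277,200),ray(G,"",311,216),ray(W,"wrist",284,230)))
print("cap",tri(ray(S,"",211,304),ray(G,"",220,167)))
print("obj",tri(ray(S,"",265,268),ray(G,"",228,188),ray(W,"wrist",129,80)))
print("loupe",tri(ray(S,"",396,188),ray(G,"",287,311)))
E
```

```text
pad [0.628  0.1881 0.013 ]
pad [0.6301 0.1093 0.013 ]
pad [0.6325 0.0304 0.013 ]
pad [ 0.6342 -0.0509  0.013 ]
padS [0.6273 0.1913 0.013 ]
padS [0.6289 0.1132 0.013 ]
padS [0.6324 0.033  0.013 ]
padS [ 0.6331 -0.0456  0.013 ]
padG [0.627  0.1864 0.013 ]
padG [0.629  0.1151 0.013 ]
padG [0.6306 0.0333 0.013 ]
padG [ 0.6337 -0.0516  0.013 ]
tri pad1 (array([0.6284, 0.1897, 0.0106]), [np.float64(0.9), np.float64(0.2), np.float64(1.0)])
tri pad4 (array([ 0.6348, -0.0493,  0.0109]), [np.float64(2.2), np.float64(0.1), np.float64(2.3)])
cap (array([0.4695, 0.29  , 0.0035]), [np.float64(0.9), np.float64(0.9)])
obj (array([0.4555, 0.1342, 0.0272]), [np.float64(1.5), np.float64(0.7), np.float64(1.4)])
loupe (array([ 0.4518, -0.3394,  0.0151]), [np.float64(0.5), np.float64(0.5)])
```

View pics/sc.png

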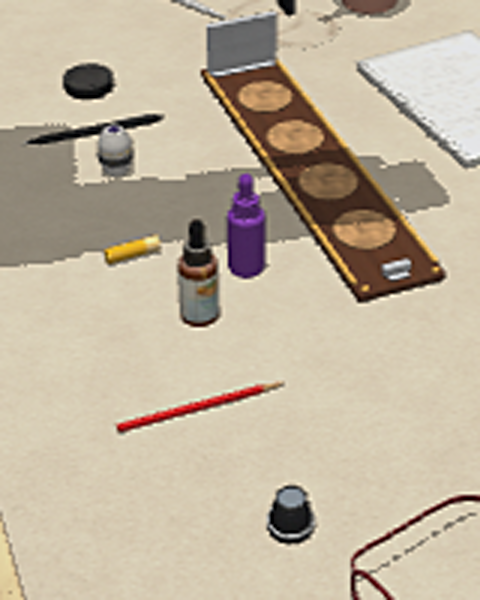

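View pics/scc.png

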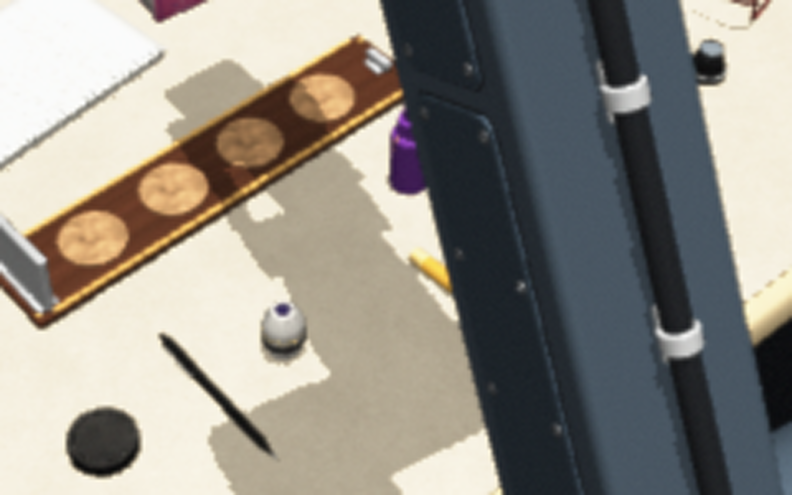

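The crops give the tops. In the side image: cap (219.3,165.3), objective (228.3,182.7), bottle teat (255.3,214), bottle base (256.3,245.3), loupe (287,305). In the scene image: cap (211.2,301.5), objective (265.8,263.9), loupe (395.5,183.6).

```bash
python3 - <<'E'
import pickle
from h import *
from rig import *
D=pickle.load(open("d0.pkl","rb"));S,G,W=D["scene"],D["side"],D["wrist"]
print(read_state()["tcp_rot"].round(3).tolist())
print("cap",tri(ray(S,"",211.2,301.5),ray(G,"",219.3,165.3)),plane(S,"",211.2,301.5,.013),plane(G,"",219.3,165.3,.013))
print("obj",tri(ray(S,"",265.8,263.9),ray(G,"",228.3,182.7),ray(W,"wrist",121,76)),plane(S,"",265.8,263.9,.046),plane(G,"",228.3,182.7,.046),plane(W,"wrist",121,76,.046))
print("loupe",tri(ray(S,"",395.5,183.6),ray(G,"",287,305)),plane(S,"",395.5,183.6,.031),plane(G,"",287,305,.031))
print("bottle",plane(G,"",256.3,245.3,0),plane(G,"",255.3,214,.102))
print("purple",plane(G,"",272.2,229,0),plane(G,"",271.7,199,.102))
for u,v in((199,187),(244,179)): print("pen",plane(G,"",u,v,.004))
E
```

```text
[[-0.0, 1.0, -0.002], [1.0, 0.0, 0.0], [0.0, -0.002, -1.0]]
cap (array([0.4684, 0.2882, 0.0119]), [np.float64(0.3), np.float64(0.3)]) [0.4681 0.2885 0.013 ] [0.4677 0.2862 0.013 ]
obj (array([0.4549, 0.1345, 0.0455]), [np.float64(1.0), np.float64(1.9), np.float64(1.4)]) [0.4534 0.1347 0.046 ] [0.4564 0.1329 0.046 ] [0.4539 0.1353 0.046 ]
loupe (array([ 0.4536, -0.3368,  0.0316]), [np.float64(0.7), np.float64(0.7)]) [ 0.4548 -0.3375  0.031 ] [ 0.4531 -0.3367  0.031 ]
bottle [ 0.4623 -0.0998  0.    ] [ 0.4615 -0.1025  0.102 ]
purple [ 0.522  -0.0525  0.    ] [ 0.5193 -0.058   0.102 ]
pen [0.3835 0.2023 0.004 ]
pen [0.5211 0.198  0.004 ]
```

Call:
step_arm(
  targets=[
    [1, -0.163, -0.2, 0, 0],
    [1, -0.326, -0.4, 0, 0],
    [1, -0.489, -0.6, 0, 0],
    [1, -0.652, -0.8, 0, 0],
    [1, -0.652, -0.8, 0, 0],
    [1, -0.652, -0.8, 0, 0],
    [1, -0.652, -0.8, 0, 0],
    [1, -0.652, -0.8, 0, 0],
  ],
)

```text
time_s: 0.95
position: [0.4625, -0.1994, 0.2305]
tcp_rot: [[0.0, 1.0, 0.001], [1.0, -0.0, 0.001], [0.001, 0.001, -1.0]]
force: [0.1, -0.1, -0.6]
opening: 0.993
grasp_force: 0.0
```

```bash
python3 - <<'E'
from rig import *
import cv2,pickle,numpy as np
w=capture("wrist");s=capture("scene");pickle.dump((w,s),open("d1.pkl","wb"))
b=cv2.resize(s["color"][140:280,240:440],None,fx=2,fy=2,interpolation=2)
im=np.zeros((420+0,560+0,3),np.uint8);im=np.vstack([w["color"][:300],np.pad(b,((0,0),(0,160),(0,0)))]);cv2.imwrite("pics/w1.png",im[:,:,::-1])
print(read_state()["position"])
E
```

```text
[ 0.4628666  -0.19880446  0.23047801]
```

View pics/w1.png

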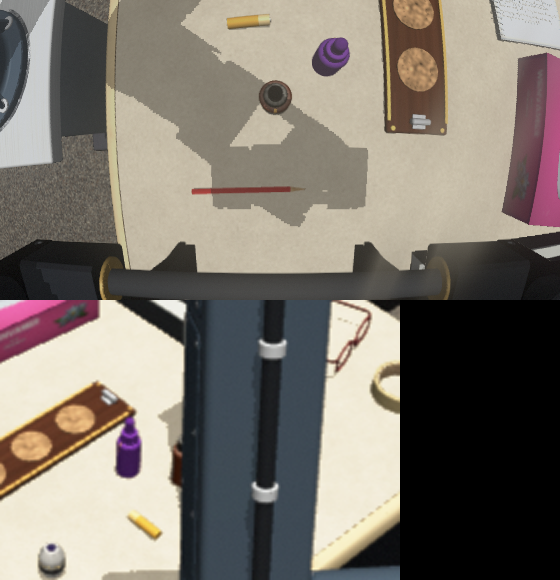

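The wrist view looks straight down on the amber bottle at (275,96), with the purple one up and to the right at (332,55). The lower scene crop still has the bottle behind the arm.

```bash
python3 - <<'E'
import pickle
from h import *
D=pickle.load(open("d0.pkl","rb"));G=D["side"];w,s=pickle.load(open("d1.pkl","rb"))
print(tri(ray(G,"",255.3,214),ray(w,"wrist",275,95)),plane(w,"wrist",275,95,.102),plane(w,"wrist",275,97,.058))
for p in((413,10),(418,70)): print(plane(w,"wrist",*p,.013))
E
```

```text
(array([ 0.4619, -0.1012,  0.1009]), [np.float64(0.0), np.float64(0.0)]) [ 0.4619 -0.1013  0.102 ] [ 0.462  -0.0989  0.058 ]
[0.6305 0.0265 0.013 ]
[ 0.6338 -0.052   0.013 ]
```

Call:
step_arm(
  targets=[
    [1, 0, 0.2, 0, 0],
    [1, 0, 0.396, 0, 0],
    [1, 0, 0.396, 0, 0],
    [1, 0, 0.396, -0.2, 0],
    [1, 0, 0.396, -0.4, 0],
    [1, 0, 0.396, -0.55, 0],
    [1, 0, 0.396, -0.65, 0],
    [1, 0, 0.396, -0.744, 0],
    [1, 0, 0.396, -0.744, 0],
    [1, 0, 0.396, -0.744, 0],
    [-1, 0, 0.396, -0.744, 0],
    [-1, 0, 0.396, -0.744, 0],
    [-1, 0, 0.396, -0.744, 0],
    [-1, 0, 0.396, -0.744, 0],
    [-1, 0, 0.396, -0.744, 0],
    [-1, 0, 0.396, -0.744, 0],
    [-1, 0, 0.396, -0.744, 0],
    [-1, 0, 0.396, -0.744, 0],
  ],
)

```text
time_s: 2.85
position: [0.4621, -0.101, 0.0445]
tcp_rot: [[0.0, 1.0, 0.0], [1.0, -0.0, -0.0], [-0.0, 0.0, -1.0]]
force: [0.4, 0.6, -0.0]
opening: 0.366
grasp_force: 30.1
```

Call:
step_arm(
  targets=[
    [-1, 0, 0, 0.08, 0],
    [-1, 0, 0, 0.2, 0],
    [-1, 0, 0, 0.36, 0],
    [-1, 0, 0, 0.52, 0],
    [-1, 0, 0, 0.52, 0],
    [-1, 0.08, 0.08, 0.52, 0],
    [-1, 0.2, 0.2, 0.52, 0],
    [-1, 0.32, 0.32, 0.52, 0],
    [-1, 0.44, 0.44, 0.52, 0],
    [-1, 0.56, 0.6, 0.52, 0],
    [-1, 0.62, 0.72, 0.52, 0],
    [-1, 0.664, 0.8, 0.52, 0],
    [-1, 0.664, 0.8, 0.52, 0],
    [-1, 0.664, 0.8, 0.52, 0],
  ],
)

```text
time_s: 4.25
position: [0.6268, 0.0992, 0.1729]
tcp_rot: [[-0.001, 1.0, -0.003], [1.0, 0.001, -0.001], [-0.001, -0.003, -1.0]]
force: [-0.1, -0.1, -0.8]
opening: 0.363
grasp_force: 30.0
```

Call:
step_arm(
  targets=[
    [-1, 0, 0.12, 0, 0],
    [-1, 0, 0.26, 0, 0],
    [-1, 0, 0.36, 0, 0],
    [-1, 0, 0.36, 0, 0],
    [-1, 0, 0.36, -0.14, 0],
    [-1, 0, 0.36, -0.28, 0],
    [-1, 0, 0.36, -0.38, 0],
    [-1, 0, 0.36, -0.43, 0],
    [-1, 0, 0.36, -0.455, 0],
    [-1, 0, 0.36, -0.464, 0],
    [-1, 0, 0.36, -0.464, 0],
    [-1, 0, 0.36, -0.464, 0],
    [-1, 0, 0.36, -0.464, 0],
  ],
)

```text
time_s: 5.55
position: [0.6287, 0.1892, 0.0598]
tcp_rot: [[-0.0, 1.0, 0.002], [1.0, 0.0, 0.0], [0.0, 0.002, -1.0]]
force: [-0.5, 0.6, -1.3]
opening: 0.361
grasp_force: 30.0
```

Call:
step_arm(
  targets=[
    [-1, 0, 0, -0.006, 0],
    [-1, 0, 0, -0.006, 0],
    [-1, 0, 0, -0.006, 0],
    [1, 0, 0, -0.006, 0],
    [1, 0, 0, -0.006, 0],
    [1, 0, 0, -0.006, 0],
    [1, 0, 0, -0.006, 0],
    [1, 0, 0, -0.006, 0],
    [1, 0, 0, 0.1, 0],
    [1, 0, 0, 0.3, 0],
    [1, 0, 0, 0.5, 0],
    [1, 0, 0, 0.6, 0],
    [1, 0, 0, 0.6, 0],
  ],
)

```text
time_s: 6.85
position: [0.6311, 0.1895, 0.2141]
tcp_rot: [[-0.0, 1.0, 0.011], [1.0, 0.0, 0.001], [0.001, 0.011, -1.0]]
force: [0.7, 0.1, 0.3]
opening: 0.994
grasp_force: 0.0
```

Call:
step_arm(
  targets=[
    [1, -0.2, -0.06, 0, 0],
    [1, -0.4, -0.12, 0, 0],
    [1, -0.6, -0.18, 0, 0],
    [1, -0.694, -0.218, 0, 0],
    [1, -0.694, -0.218, 0, 0],
    [1, -0.694, -0.218, -0.2, 0],
    [1, -0.694, -0.218, -0.4, 0],
    [1, -0.694, -0.218, -0.6, 0],
    [1, -0.694, -0.218, -0.7, 0],
    [1, -0.694, -0.218, -0.75, 0],
    [1, -0.694, -0.218, -0.78, 0],
    [1, -0.694, -0.218, -0.78, 0],
    [-1, -0.694, -0.218, -0.78, 0],
    [-1, -0.694, -0.218, -0.78, 0],
    [-1, -0.694, -0.218, -0.78, 0],
    [-1, -0.694, -0.218, -0.78, 0],
    [-1, -0.694, -0.218, -0.78, 0],
    [-1, -0.694, -0.218, -0.78, 0],
    [-1, -0.694, -0.218, -0.78, 0],
  ],
)

```text
time_s: 8.75
position: [0.4545, 0.1345, 0.0136]
tcp_rot: [[0.0, 1.0, 0.0], [1.0, -0.0, 0.0], [0.0, 0.0, -1.0]]
force: [-0.0, -0.2, -0.3]
opening: 0.448
grasp_force: 0.0
```

Call:
step_arm(
  targets=[
    [-1, 0, 0, 0, 0],
    [-1, 0, 0, 0, 0],
    [-1, 0, 0, 0, 0],
    [-1, 0, 0, 0, 0],
    [-1, 0, 0, 0.06, 0],
    [-1, 0, 0, 0.16, 0],
    [-1, 0, 0, 0.28, 0],
    [-1, 0, 0, 0.4, 0],
    [-1, 0, 0, 0.4, 0],
    [-1, 0, 0, 0.4, 0],
  ],
)

```text
time_s: 9.75
position: [0.4544, 0.1345, 0.1136]
tcp_rot: [[0.0, 1.0, 0.001], [1.0, -0.0, 0.0], [0.0, 0.001, -1.0]]
force: [-0.4, -0.9, -1.6]
opening: 0.376
grasp_force: 30.0
```

Call:
step_arm(
  targets=[
    [-1, 0.08, -0.01, 0, 0],
    [-1, 0.2, -0.03, 0, 0],
    [-1, 0.34, -0.05, 0, 0],
    [-1, 0.48, -0.07, 0, 0],
    [-1, 0.6, -0.09, 0, 0],
    [-1, 0.67, -0.098, 0, 0],
    [-1, 0.702, -0.098, 0, 0],
    [-1, 0.702, -0.098, 0, 0],
    [-1, 0.702, -0.098, -0.12, 0],
    [-1, 0.702, -0.098, -0.24, 0],
    [-1, 0.702, -0.098, -0.31, 0],
    [-1, 0.702, -0.098, -0.335, 0],
    [-1, 0.702, -0.098, -0.346, 0],
    [-1, 0.702, -0.098, -0.346, 0],
    [-1, 0.702, -0.098, -0.346, 0],
    [-1, 0.702, -0.098, -0.346, 0],
  ],
)

```text
time_s: 11.35
position: [0.6305, 0.1101, 0.0277]
tcp_rot: [[-0.0, 1.0, 0.002], [1.0, 0.0, -0.0], [-0.0, 0.002, -1.0]]
force: [0.4, 0.1, -1.6]
opening: 0.368
grasp_force: 30.0
```

Call:
step_arm(
  targets=[
    [-1, 0, 0, -0.004, 0],
    [-1, 0, 0, -0.004, 0],
    [1, 0, 0, -0.004, 0],
    [1, 0, 0, -0.004, 0],
    [1, 0, 0, -0.004, 0],
    [1, 0, 0, -0.004, 0],
    [1, 0, 0, -0.004, 0],
    [1, 0, 0, 0.06, 0],
    [1, 0, 0, 0.2, 0],
    [1, 0, 0, 0.4, 0],
    [1, 0, 0, 0.6, 0],
    [1, 0, 0, 0.7, 0],
    [1, 0, 0, 0.7, 0],
    [1, 0, 0, 0.7, 0],
  ],
)

```text
time_s: 12.75
position: [0.6299, 0.1101, 0.2034]
tcp_rot: [[-0.0, 1.0, 0.002], [1.0, 0.0, -0.0], [-0.0, 0.002, -1.0]]
force: [-0.0, -0.3, -0.8]
opening: 1.003
grasp_force: 0.0
```

Call:
step_arm(
  targets=[
    [1, -0.15, 0.17, 0, 0],
    [1, -0.3, 0.34, 0, 0],
    [1, -0.45, 0.5, 0, 0],
    [1, -0.6, 0.66, 0, 0],
    [1, -0.648, 0.712, 0, 0],
    [1, -0.648, 0.712, 0, 0],
    [1, -0.648, 0.712, -0.2, 0],
    [1, -0.648, 0.712, -0.4, 0],
    [1, -0.648, 0.712, -0.6, 0],
    [1, -0.648, 0.712, -0.7, 0],
    [1, -0.648, 0.712, -0.75, 0],
    [1, -0.648, 0.712, -0.77, 0],
    [1, -0.648, 0.712, -0.77, 0],
    [-1, -0.648, 0.712, -0.77, 0],
    [-1, -0.648, 0.712, -0.77, 0],
    [-1, -0.648, 0.712, -0.77, 0],
    [-1, -0.648, 0.712, -0.77, 0],
    [-1, -0.648, 0.712, -0.77, 0],
    [-1, -0.648, 0.712, -0.77, 0],
    [-1, -0.648, 0.712, -0.77, 0],
  ],
)

```text
time_s: 14.75
position: [0.4681, 0.2881, 0.0097]
tcp_rot: [[-0.0, 1.0, 0.0], [1.0, 0.0, 0.0], [0.0, 0.0, -1.0]]
force: [-0.1, 0.0, 1.7]
opening: 0.599
grasp_force: 30.0
```

Call:
step_arm(
  targets=[
    [-1, 0, 0, 0.06, 0],
    [-1, 0, 0, 0.2, 0],
    [-1, 0, 0, 0.35, 0],
    [-1, 0, 0, 0.5, 0],
    [-1, 0, 0, 0.6, 0],
    [-1, 0.06, -0.06, 0.6, -0.04],
    [-1, 0.14, -0.16, 0.6, -0.08],
    [-1, 0.22, -0.28, 0.6, -0.12],
    [-1, 0.3, -0.4, 0.6, -0.16],
    [-1, 0.38, -0.52, 0.6, -0.2],
    [-1, 0.46, -0.64, 0.6, -0.24],
    [-1, 0.54, -0.76, 0.6, -0.28],
    [-1, 0.62, -0.86, 0.6, -0.32],
    [-1, 0.664, -0.94, 0.6, -0.36],
    [-1, 0.664, -0.96, 0.6, -0.4],
    [-1, 0.664, -0.96, 0.6, -0.44],
    [-1, 0.664, -0.96, 0.6, -0.48],
    [-1, 0.664, -0.96, 0.6, -0.5],
    [-1, 0.664, -0.96, 0.6, -0.5],
    [-1, 0.664, -0.96, 0.6, -0.5],
  ],
)

```text
time_s: 16.75
position: [0.6337, 0.0481, 0.1593]
tcp_rot: [[1.0, 0.001, -0.001], [0.001, -1.0, 0.0], [-0.001, -0.0, -1.0]]
force: [-0.3, 0.3, -0.8]
opening: 0.599
grasp_force: 30.0
```

Call:
step_arm(
  targets=[
    [-1, 0, -0.1, 0, 0],
    [-1, 0, -0.22, 0, 0],
    [-1, 0, -0.34, 0, 0],
    [-1, 0, -0.394, 0, 0],
    [-1, 0, -0.394, 0, 0],
    [-1, 0, -0.394, -0.16, 0],
    [-1, 0, -0.394, -0.32, 0],
    [-1, 0, -0.394, -0.44, 0],
    [-1, 0, -0.394, -0.51, 0],
    [-1, 0, -0.394, -0.535, 0],
    [-1, 0, -0.394, -0.546, 0],
    [-1, 0, -0.394, -0.546, 0],
    [-1, 0, -0.394, -0.546, 0],
    [-1, 0, -0.394, -0.546, 0],
  ],
)

```text
time_s: 18.15
position: [0.6351, -0.0507, 0.0243]
tcp_rot: [[1.0, 0.0, 0.003], [0.0, -1.0, -0.001], [0.003, 0.001, -1.0]]
force: [0.7, 0.4, -0.2]
opening: 0.6
grasp_force: 30.0
```

Call:
step_arm(
  targets=[
    [-1, 0, 0, -0.005, 0],
    [-1, 0, 0, -0.005, 0],
    [-1, 0, 0, -0.005, 0],
    [1, 0, 0, -0.005, 0],
    [1, 0, 0, -0.005, 0],
    [1, 0, 0, -0.005, 0],
    [1, 0, 0, -0.005, 0],
    [1, 0, 0, -0.005, 0],
    [1, 0, 0, 0.06, 0],
    [1, 0, 0, 0.2, 0],
    [1, 0, 0, 0.4, 0],
    [1, 0, 0, 0.6, 0],
    [1, 0, 0, 0.72, 0],
    [1, 0, 0, 0.72, 0],
    [1, 0, 0, 0.72, 0],
  ],
)

```text
time_s: 19.65
position: [0.6342, -0.0505, 0.2049]
tcp_rot: [[1.0, 0.0, 0.003], [0.0, -1.0, -0.001], [0.003, 0.001, -1.0]]
force: [-0.7, 1.2, -1.7]
opening: 1.0
grasp_force: 0.0
```

Call:
step_arm(
  targets=[
    [1, -0.08, -0.1, 0.05, 0.04],
    [1, -0.16, -0.2, 0.1, 0.08],
    [1, -0.24, -0.3, 0.1, 0.12],
    [1, -0.32, -0.4, 0.1, 0.16],
    [1, -0.4, -0.5, 0.1, 0.2],
    [1, -0.5, -0.6, 0.1, 0.24],
    [1, -0.6, -0.7, 0.1, 0.28],
    [1, -0.72, -0.8, 0.1, 0.32],
    [1, -0.72, -0.9, 0.1, 0.36],
    [1, -0.72, -0.96, 0.1, 0.4],
    [1, -0.72, -0.96, 0.1, 0.44],
    [1, -0.72, -0.96, 0.1, 0.48],
    [1, -0.72, -0.96, 0.1, 0.5],
    [1, -0.72, -0.96, 0.1, 0.5],
  ],
)

```text
time_s: 21.05
position: [0.4529, -0.2896, 0.2264]
tcp_rot: [[0.0, 1.0, -0.003], [1.0, -0.0, 0.003], [0.003, -0.003, -1.0]]
force: [-0.2, 0.9, -0.5]
opening: 0.998
grasp_force: 0.0
```

Call:
step_arm(
  targets=[
    [1, 0, -0.2, -0.1, 0],
    [1, 0, -0.4, -0.2, 0],
    [1, 0, -0.558, -0.2, 0],
    [1, 0, -0.558, -0.2, 0],
    [1, 0, -0.558, -0.2, 0],
    [1, 0, -0.558, -0.2, 0],
  ],
)

```text
time_s: 21.65
position: [0.4535, -0.4283, 0.1773]
tcp_rot: [[0.0, 1.0, -0.002], [1.0, -0.0, 0.003], [0.003, -0.002, -1.0]]
force: [0.9, 0.5, -0.3]
opening: 1.002
grasp_force: 0.0
```

```bash
python3 - <<'E'
from rig import *
import cv2,pickle,numpy as np
w=capture("wrist");s=capture("scene");g=capture("side");pickle.dump((w,s,g),open("d2.pkl","wb"))
a=w["color"][20:160,204:344];a=cv2.resize(a,(400,400),interpolation=2)
b=cv2.resize(g["color"][130:250,240:340],(333,400),interpolation=2)
cv2.imwrite("pics/w2.png",np.hstack([a,b])[:,:,::-1])
print(read_state()["position"])
E
```

```text
[ 0.45414429 -0.42838889  0.17834188]
```

View pics/w2.png

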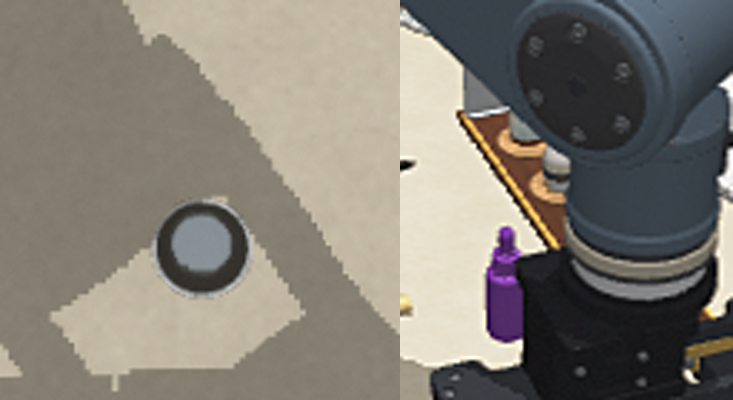

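The left crop shows the loupe standing at wrist pixel (274.7,105.8). It looks round from above, so its yaw can't be read. The right crop shows the objective upright on pad 2.

```bash
python3 - <<'E'
import pickle
from h import *
w,s,g=pickle.load(open("d2.pkl","rb"));G=pickle.load(open("d0.pkl","rb"))["side"]
for v in(104.5,105.8): print(plane(w,"wrist",274.7,v,.031),tri(ray(w,"wrist",274.7,v),ray(G,"",287,305)))
E
```

```text
[ 0.4523 -0.3369  0.031 ] (array([ 0.4526, -0.3371,  0.0317]), [np.float64(0.3), np.float64(0.3)])
[ 0.4523 -0.3381  0.031 ] (array([ 0.4524, -0.3383,  0.033 ]), [np.float64(0.1), np.float64(0.1)])
```

Call:
step_arm(
  targets=[
    [1, 0, 0.19, 0, 0],
    [1, -0.004, 0.37, 0, 0],
    [1, -0.004, 0.37, 0, 0],
    [1, -0.004, 0.37, -0.2, 0],
    [1, -0.004, 0.37, -0.4, 0],
    [1, -0.004, 0.37, -0.54, 0],
    [1, -0.004, 0.37, -0.61, 0],
    [1, -0.004, 0.37, -0.638, 0],
    [1, -0.004, 0.37, -0.638, 0],
    [-1, -0.004, 0.37, -0.638, 0],
    [-1, -0.004, 0.37, -0.638, 0],
    [-1, -0.004, 0.37, -0.638, 0],
    [-1, -0.004, 0.37, -0.638, 0],
    [-1, -0.004, 0.37, -0.638, 0],
    [-1, -0.004, 0.37, -0.638, 0],
    [-1, -0.004, 0.37, -0.638, 0],
    [-1, -0.004, 0.37, -0.638, 0],
    [-1, -0.004, 0.37, -0.638, 0],
    [-1, -0.004, 0.37, -0.638, 0],
    [-1, -0.004, 0.37, -0.638, 0],
  ],
)

```text
time_s: 23.8
position: [0.453, -0.3375, 0.0185]
tcp_rot: [[-0.0, 1.0, -0.0], [1.0, 0.0, 0.0], [0.0, -0.0, -1.0]]
force: [-0.5, -0.9, 0.3]
opening: 0.257
grasp_force: 29.6
```

Call:
step_arm(
  targets=[
    [-1, 0, 0, 0, 0],
    [-1, 0, 0, 0, 0],
    [-1, 0, 0, 0.06, 0],
    [-1, 0, 0, 0.2, 0],
    [-1, 0, 0, 0.34, 0],
    [-1, 0, 0, 0.48, 0],
    [-1, 0, 0, 0.6, 0],
    [-1, 0.06, 0.06, 0.6, 0],
    [-1, 0.16, 0.16, 0.6, 0],
    [-1, 0.28, 0.28, 0.6, 0],
    [-1, 0.4, 0.4, 0.6, 0],
    [-1, 0.52, 0.52, 0.6, 0],
    [-1, 0.62, 0.64, 0.6, 0],
    [-1, 0.69, 0.74, 0.6, 0],
    [-1, 0.716, 0.8, 0.6, 0],
    [-1, 0.716, 0.8, 0.6, 0],
    [-1, 0.716, 0.8, 0.6, 0],
  ],
)

```text
time_s: 25.5
position: [0.6311, -0.138, 0.1688]
tcp_rot: [[-0.0, 1.0, -0.001], [1.0, 0.0, -0.001], [-0.001, -0.001, -1.0]]
force: [0.1, 0.5, -1.1]
opening: 0.254
grasp_force: 29.6
```

Call:
step_arm(
  targets=[
    [-1, 0, 0.08, 0, 0],
    [-1, 0, 0.2, 0, 0],
    [-1, 0, 0.34, 0, 0],
    [-1, 0, 0.48, 0, 0],
    [-1, 0, 0.6, 0, 0],
    [-1, 0, 0.672, 0, 0],
    [-1, 0, 0.672, 0, 0],
    [-1, 0, 0.672, -0.16, 0],
    [-1, 0, 0.672, -0.32, 0],
    [-1, 0, 0.672, -0.44, 0],
    [-1, 0, 0.672, -0.51, 0],
    [-1, 0, 0.672, -0.538, 0],
    [-1, 0, 0.672, -0.546, 0],
    [-1, 0, 0.672, -0.546, 0],
    [-1, 0, 0.672, -0.546, 0],
    [-1, 0, 0.672, -0.546, 0],
  ],
)

```text
time_s: 27.1
position: [0.6327, 0.0303, 0.0331]
tcp_rot: [[0.0, 1.0, 0.002], [1.0, -0.0, -0.0], [-0.0, 0.002, -1.0]]
force: [-0.3, -0.5, -0.4]
opening: 0.25
grasp_force: 29.7
```

Call:
step_arm(
  targets=[
    [-1, 0, 0, -0.005, 0],
    [-1, 0, 0, -0.005, 0],
    [-1, 0, 0, -0.005, 0],
    [1, 0, 0, -0.005, 0],
    [1, 0, 0, -0.005, 0],
    [1, 0, 0, -0.005, 0],
    [1, 0, 0, -0.005, 0],
    [1, 0, 0, -0.005, 0],
    [1, 0, 0, 0.06, 0],
    [1, 0, 0, 0.2, 0],
    [1, 0, 0, 0.4, 0],
    [1, 0, 0, 0.6, 0],
    [1, 0, 0, 0.8, 0],
    [1, 0, -0.2, 0.9, 0],
    [1, 0, -0.4, 0.9, 0],
    [1, 0, -0.4, 0.9, 0],
    [1, 0, -0.4, 0.9, 0],
  ],
)

```text
time_s: 28.8
position: [0.6317, -0.071, 0.2582]
tcp_rot: [[0.003, 1.0, 0.001], [1.0, -0.003, 0.0], [0.0, 0.001, -1.0]]
force: [1.0, 0.1, -1.0]
opening: 1.0
grasp_force: 0.0
```

```bash
python3 - <<'E'
from rig import *
import cv2,pickle,numpy as np
w=capture("wrist");s=capture("scene");g=capture("side");pickle.dump((w,s,g),open("d3.pkl","wb"))
a=w["color"][:300,200:400];a=cv2.resize(a,(400,600),interpolation=2)
b=cv2.resize(g["color"][120:270,230:350],(400,500),interpolation=2);b=np.pad(b,((0,100),(0,0),(0,0)))
cv2.imwrite("pics/w3.png",np.hstack([a,b])[:,:,::-1])
print(read_state()["position"])
E
```

```text
[ 0.63141352 -0.06806203  0.25680381]
```

View pics/w3.png

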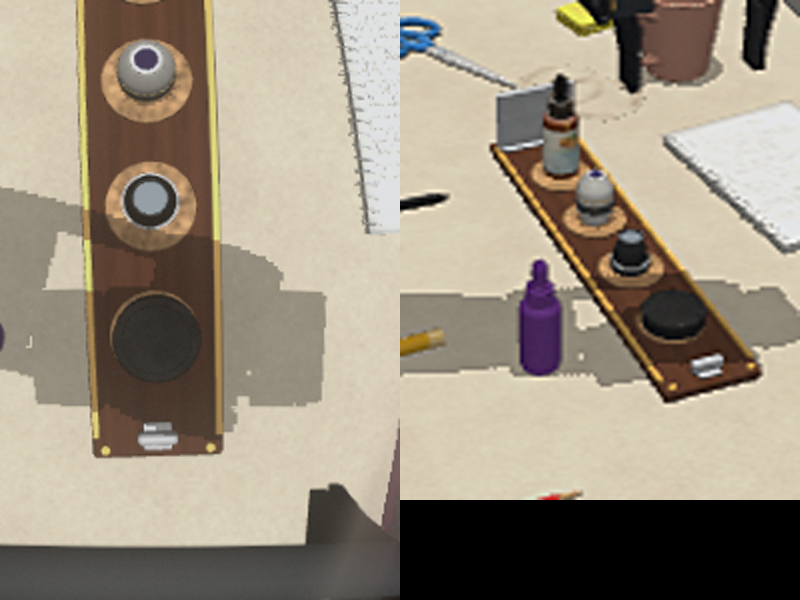

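The left crop shows the objective, loupe and cap centred on their pads at (146,75), (150,203) and (155,337). The right crop shows all four upright in the right order, with the bottle next to the plate and the arm clear of them.

```bash
python3 -c "
from rig import *
print(hand_in())"
```

```text
the job is handed in; nothing more can be done
None
```

The job is handed in: the last pictures show the dropper bottle, objective, loupe and lens cap upright and centred on their cork pads, in that order from the steel end plate, about 29 s into the 104 s allowed; no verdict was returned.

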